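# Stack the party snack boxes, pressing each one flat

### The arm

A 7-joint arm with a two-finger parallel gripper is mounted at the origin on the work surface. World frame = base frame: x ahead of the robot, y to its left, z up, the work surface at z = 0. Lengths are in m, angles in rad, forces in N, time in s.
With the tool pointing down it reaches from about 0.425 to 0.8 m from the base axis. Payload 8.3 kg.
Tool frame: the origin (TCP) lies midway between the tips of the shut fingers; the grasp point (between the pads) lies 19 mm behind it (bot.grip_point_offset is the z of the grasp point in the tool frame, in m); z points along the fingers, y is the line along which they close (so a half turn about z gives the same grasp; the last joint's range is limited). The gripper opens to 85 mm and grips with 20 to 120 N. Pads are 22 mm wide; open, the fingers measure 114 mm over their backs; the gripper's body (76 mm by 85 mm) begins 54 mm behind the grasp point. The pads swing forward as they close: fully open they stand 13 mm farther back than shut.
Start: joints at [-1.206, 0.383, 0.016, 1.37, -0.006, 1.388, -0.046], TCP at [0.259, 0.569, 0.231] pointing down, gripper open.
Joint ranges: [-2.95, 2.95], [-0.25, 2.06], [-1.52, 1.56], [0.18, 2.33], [-1.44, 4.58], [0.02, 2.06], [-3.01, 3.01]. Speed limits (rad/s): [2.39, 2.39, 3.01, 3.01, 3.14, 3.14, 3.14].

### API

Orientations are given as a rotation vector (axis times angle).
In Python, from station import bot gives the robot as it stands.
- The arm moves only by the tool shift_gripper, called as a command line: name --argument value ..., lists and objects as JSON in quotes. Schema: {"type":"object","properties":{"offsets":{"type":"array","items":{"type":"object","properties":{"drx":{"type":"number"},"dry":{"type":"number"},"drz":{"type":"number"},"dx":{"type":"number"},"dy":{"type":"number"},"dz":{"type":"number"},"finger_gap":{"type":"number"}},"additionalProperties":false,"required":["finger_gap"]},"minItems":1,"maxItems":10},"squeeze":{"type":"number"},"only":{"type":"string"},"quiet":{"type":"boolean"},"lines":{"type":"string"}},"required":["offsets"],"additionalProperties":false}. offsets is a list of rows, 1 to 10 of them, each an object with the fields drx, dry, drz (a rotation vector in fractions of the full range, 1 being 360 degrees), dx, dy, dz (the shift in fractions of the full range, 1 being 0.75 m), finger_gap (the opening from 0.0 (shut) to 1.0 (fully open)); a field left out counts as zero (the opening has to be given); each row is the pose to reach, as a shift and turn from the pose commanded when the call began, along the tool's axes at that moment; what a row does not reach only later rows make up. A row lasts 1/12 s, in which the tool goes at most 0.0417 m and 0.125 rad, less where a joint would pass 70% of its speed; a pose out of reach is approached as far as the arm can. The fingers move at their own pace and stop on an object; squeeze is the grip in N (left out, the last holds). Time passes only in rows, so rows that do not move let the fingers close. The tool returns the time, the measured TCP pose, the force, the opening and the grip force at its end. only (a regular expression) keeps the lines of the reply that match it, lines (a string "A,B") keeps lines A to B, and quiet returns only ok. Shift and turn numbers lie between -1 and 1, and a call with a number outside is refused. Input that does not fit is refused with a message, and nothing moves.
- bot.get_state(): the state, without advancing time (a new reading comes with each control period).
- bot.camera(name): name is "scene" or "top"; returns (picture, depth): 480x640x3 uint8, red, green, blue; 480x640 float32, m along the optical axis (not along the pixel's ray), 0 where there is no reading.
- bot.get_calibration(name): a dict with "fx", "fy", "cx", "cy" (pixels), "origin" and "rotation" of the camera in the world. Camera axes: x right, y down, z forward; pixel columns grow to the right and rows downward; lengths in m; the calibration is good to about 2 mm. A picture is of the moment at which its call begins. get_calibration takes no time and is no camera call.
- bot.job_done(): hands the job in; it is judged then, once.
The state is a dict: "clock": time; "joints": joint angles; "joint_vel": joint speeds; "joint_efforts": joint torques, N m; "eef_pos": TCP position; "orientation": TCP orientation; "contact_force": force on the tool from outside, world axes, zero at the start; "wrist_torque": the same for the moment, N m; "finger_gap": opening from 0.0 (shut) to 1.0 (fully open); "finger_force": force on a finger pad.
Only numpy, scipy, OpenCV 4.12 (cv2) and the standard library are available. Lean on these libraries where they do the work, as an engineer would, in place of code of your own. Each camera call takes 0.05 s, during which the arm holds its last target. There are 200 camera calls.

### The job

Build the snack-box tower on the grey carrier base: set the long box down over the base's raised pad, let go, and press down steadily on its lid panel with the fingertips for about a second to feel that it lies flat, and only then set the short box lengthwise on top of it, over its lid panel, let go and press that lid in the same way. Set the boxes down rather than drop them, press firmly but without ramming, and leave everything else on the table where it is.

Things in the scene. Friction and masses are not known exactly. Their poses are not given: they have to be found in the camera images.
- carrier: grey base of a snack-box carrier, fixed to the table: slab 216 (its x) x 90 (its y) x 20 mm high, with a raised pad 130 x 36 mm, 5 mm high, in the middle of its top, and an upright steel wire loop (63 mm wide, 7 mm thick, reaching 62 mm above the table) at x = +100 and -100 mm. Origin: centre of the underside, z up
- long_box: longer white snack box: 150 (its x) x 56 (its y) x 46 mm high to its shoulder, plus its lid panel (51 mm in all). Under it a recess 140 x 46 mm, 6 mm deep, in a 5 mm rim, goes over the carrier's pad; the rim then stands on the slab, origin 20 mm above the carrier's. Rigid, 0.2-0.4 kg, same both ways round. Origin: centre of underside, z up. Starts on the table on either side of the carrier
- long_box_lid: the long box's raised lid panel (a part of that box), 90 x 36 x 5 mm, rigid. Origin: centre of its underside, 46 mm above the long box's origin
- short_box: shorter white snack box: 110 (its x) x 56 (its y) x 36 mm high to its shoulder, plus its lid panel (41 mm in all). Under it a recess 100 x 46 mm, 6 mm deep, in a 5 mm rim, goes over the long box's lid panel; the rim then stands on that box's shoulder, origin 46 mm above the long box's. Rigid, 0.12-0.27 kg, same both ways round. Origin: centre of underside, z up. Starts on the table
- short_box_lid: the short box's raised lid panel (a part of that box), 90 x 36 x 5 mm, rigid. Origin: centre of its underside, 36 mm above the short box's origin
- bottle_a: bystander, loose, to be left alone: clear water bottle with a green cap, 62 mm diameter, 170 mm high. Origin: centre of the underside
- bottle_b: bystander, loose, to be left alone: second such bottle, same size. Origin: centre of the underside
- carton_a: bystander, loose, to be left alone: juice carton, 45 x 60 mm, 123 mm high. Origin: centre of the underside
- carton_b: bystander, loose, to be left alone: second such carton, same size. Origin: centre of the underside
- beaker: bystander, loose, to be left alone: green plastic cup, 74 mm rim diameter, 85 mm high. Origin: centre of the underside
- plate_pile: bystander, loose, to be left alone: pile of small white plates, 104 mm diameter, 30 mm high. Origin: centre of the underside
- spoon_tray: bystander, loose, to be left alone: empty open white tray, 160 x 100 mm, 50 mm high. Origin: centre of the underside

How it is judged:
By the outcome, as a careful person would: the job done as asked, in the order asked, and still so for the second after the job is handed in, with the robot touching nothing.
It also fails if it takes over 72 s, if anything falls off the work surface, if the arm or the gripper's body presses on something with over 40 N, if the wrist force passes 120 N, or if a joint passes its speed limit or range.

## Working session

There is one attempt and no reset: what is moved stays moved. The work goes in short steps, Python scripts to look and compute and a tool call to move; the robot and the scene stay as the last step left them, time stands still between calls to the robot, and variables do not carry over. Pictures are saved under pics/ and viewed, at most 10 in all, crops included, and the job is handed in when it is done.

```bash
ls; mkdir -p pics; python3 - <<'E'
from station import bot
import cv2,numpy as np
print(bot.get_state()); print(bot.grip_point_offset)
for n in("scene","top"):
    p,d=bot.camera(n); np.savez(f'pics/{n}.npz',p=p,d=d); cv2.imwrite(f'pics/{n}0.png',p[:,:,::-1]); print(bot.get_calibration(n))
E
```

```text
pics
station.py
{'clock': 0.0, 'joints': array([-1.20594189,  0.38424069,  0.01632806,  1.37112207, -0.00627994,
        1.3881549 , -0.04649961]), 'joint_vel': array([-0.00066837,  0.00013966, -0.00086286,  0.0002207 ,  0.001921  ,
       -0.00055525,  0.00058207]), 'joint_efforts': array([ 8.25978823e-04, -6.27585268e+01,  8.44884217e-01, -3.71834958e+01,
        1.66131137e-02,  1.41934905e-02, -3.73350963e-05]), 'eef_pos': array([0.25901982, 0.56828081, 0.23029142]), 'orientation': array([-6.66556826e-01, -3.06969186e+00,  2.89022816e-03]), 'contact_force': array([-0.29893756, -0.11918195,  0.94527939]), 'wrist_torque': array([ 0.00507187, -0.00327873, -0.03647807]), 'finger_force': 0.0, 'finger_gap': 1.0009084549518108}
-0.0187
{'fx': 535.7568665569237, 'fy': 535.7568665569237, 'cx': 332.48809387056673, 'cy': 234.03942116568473, 'origin': array([1.45203989, 0.29703717, 0.83580236]), 'rotation': array([-1.43577326, -1.99342365,  0.96429289])}
{'fx': 574.4732827030253, 'fy': 574.4732827030253, 'cx': 321.01240815932425, 'cy': 236.40948652853356, 'origin': array([ 0.38712658, -0.02779684,  1.68462812]), 'rotation': array([-2.16455637,  2.16264638, -0.09215829])}
```

View pics/top0.png

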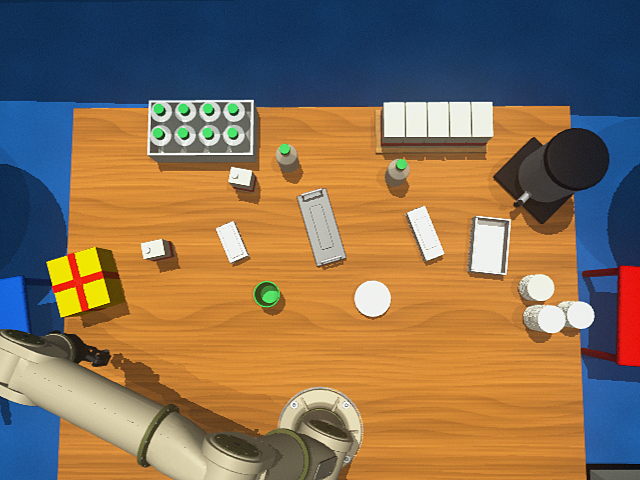

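View pics/scene0.png

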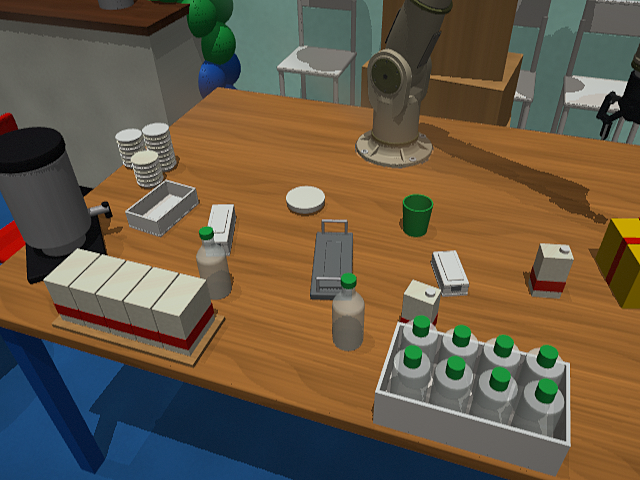

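The top view shows the carrier at about (321,228), the short box at (232,242) and the long box at (425,234). The beaker is at (267,294), the plates at (372,299), the tray at (490,246), the bottles at (287,156) and (398,172), and the cartons at (242,178) and (157,250). The scene view agrees with this. Next I'll measure metric positions.

```bash
cat > meas.py <<'E'
import cv2,numpy as np
from station import bot
from scipy.spatial.transform import Rotation as R
def cloud(n,d):
    c=bot.get_calibration(n); v,u=np.mgrid[:480,:640]
    P=np.dstack([(u-c['cx'])/c['fx']*d,(v-c['cy'])/c['fy']*d,d])
    return P@R.from_rotvec(c['rotation']).as_matrix().T+c['origin']
def ray(n,px,z):
    c=bot.get_calibration(n); px=np.atleast_2d(px).astype(float)
    r=np.c_[(px[:,0]-c['cx'])/c['fx'],(px[:,1]-c['cy'])/c['fy'],np.ones(len(px))]@R.from_rotvec(c['rotation']).as_matrix().T
    return c['origin']+r*((z-c['origin'][2])/r[:,2])[:,None]
def rect(n,mask,z):
    """largest blob of mask -> min rectangle on plane z: centre, sides, angle of long side"""
    cs,_=cv2.findContours(mask.astype(np.uint8),cv2.RETR_EXTERNAL,cv2.CHAIN_APPROX_NONE)
    c=max(cs,key=cv2.contourArea)[:,0]
    w=ray(n,c,z)[:,:2]
    (x,y),s,_=r=cv2.minAreaRect((w*1000).astype(np.float32)); b=cv2.boxPoints(r)
    e=max((b[1]-b[0],b[2]-b[1]),key=np.linalg.norm); a=np.degrees(np.arctan2(e[1],e[0]))
    return np.round([x,y,*sorted(s),(a+90)%180-90],1)
def box(lo): # region mask u0,v0,u1,v1
    m=np.zeros((480,640),bool); m[lo[1]:lo[3],lo[0]:lo[2]]=1; return m
E
python3 - <<'E'
from meas import *
f=np.load('pics/top.npz');p,d=f['p'],f['d'];W=cloud('top',d);z=W[...,2]
g=p.astype(int);mn=g.min(2);sat=g.max(2)-mn
for nm,b,lo,hi,pl in[('short',(210,212,255,272),.028,.06,.036),('long',(400,200,450,270),.038,.07,.046),('slab',(285,180,355,275),.012,.04,.02),('pad',(285,180,355,275),.0225,.04,.025)]:
    m=box(b); k=m&(z>lo)&(z<hi); print(nm,k.sum(),np.percentile(z[k],[5,50,95]).round(4),rect('top',k,pl))
    c=m&(mn>(150 if nm in('short','long') else 90))&(sat<40);print('  colour',rect('top',c,pl))
print('table',np.percentile(z[box((270,320,330,360))],[5,50,95]))
for nm,b in[('beaker',(245,275,290,315)),('plate',(345,275,400,325)),('tray',(465,210,515,280)),('botA',(270,140,300,175)),('botB',(380,155,412,190)),('cartA',(222,160,260,195)),('cartB',(138,235,178,265))]:
    k=box(b)&(z>.02);q=W[k];print(nm,q.min(0).round(3),q.max(0).round(3))
cv2.imwrite('pics/crop0.png',cv2.resize(p[170:290,200:460,::-1],None,fx=3,fy=3,interpolation=2))
E
```

```text
short 740 [0.0306 0.0387 0.0465] [536.  252.9  56.9 113.4  23.5]
  colour [537.2 255.4  56.8 109.9  23.5]
long 1026 [0.0409 0.0481 0.0558] [ 560.8 -303.1   57.2  151.6   21.1]
  colour [ 561.6 -302.4   56.4  149.6   20.9]
slab 2138 [0.0144 0.0214 0.0292] [581.4  -5.4  89.7 215.9  16.3]
  colour [583.7  -3.3  88.3 217.   16.4]
pad 843 [0.0227 0.0253 0.0311] [575.9  -5.2  69.7 175.1  15. ]
  colour [583.1  -3.4  88.  216.4  16.4]
table [-0.00602766  0.00044884  0.00705725]
beaker [ 0.35  -0.028  0.02 ] [0.422 0.182 1.685]
plate [ 0.324 -0.202  0.02 ] [ 0.424 -0.028  1.685]
tray [ 0.387 -0.545  0.02 ] [ 0.611 -0.028  1.685]
botA [ 0.387 -0.028  0.02 ] [0.806 0.122 1.685]
botB [ 0.387 -0.25   0.021] [ 0.762 -0.028  1.685]
cartA [ 0.387 -0.028  0.021] [0.78  0.289 1.685]
cartB [ 0.387 -0.028  0.022] [0.538 0.494 1.685]
```

View pics/crop0.png

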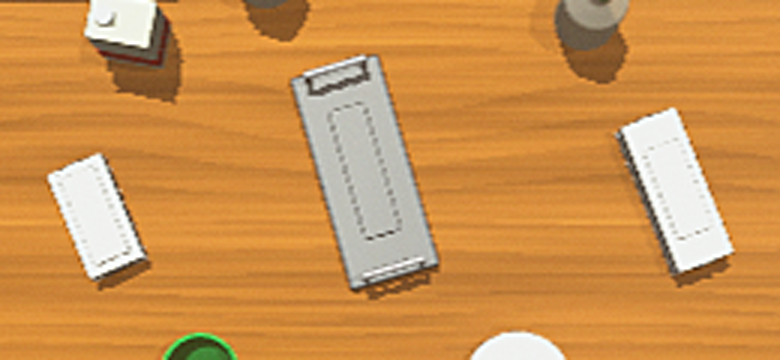

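The crop shows the dashed outline of the pad on the carrier, centred at about crop (365,172), and the lid outlines on both boxes. I'll refine using those outlines and the second view.

```bash
cat >> meas.py <<'E'
def go(x,y,z,deg,quiet=False):
    """shift to TCP x,y,z (m), tool down, tool x axis along yaw deg (mod 180)"""
    s=bot.get_state(); Rt=R.from_rotvec(s['orientation']); M=Rt.as_matrix()
    best=None
    for k in(0,180):
        a=np.radians(deg+k); T=np.c_[[np.cos(a),np.sin(a),0],[np.sin(a),-np.cos(a),0],[0,0,-1]]
        rv=R.from_matrix(M.T@T).as_rotvec()
        if best is None or np.linalg.norm(rv)<np.linalg.norm(best): best=rv
    t=M.T@(np.array([x,y,z])-s['eef_pos'])
    print('t',round(s['clock'],2),'pos',s['eef_pos'].round(4),'yaw',np.degrees(np.arctan2(M[1,0],M[0,0])).round(2),'F',s['contact_force'].round(1),'gap',round(s['finger_gap'],3))
    print(' SHIFT',best.round(4),t.round(4),'dist',np.linalg.norm(t).round(3))
E
python3 - <<'E'
from meas import *
f=np.load('pics/top.npz');p,d=f['p'],f['d']
gray=cv2.cvtColor(p,cv2.COLOR_RGB2GRAY)
bh=cv2.morphologyEx(gray,cv2.MORPH_BLACKHAT,np.ones((5,5)))
for nm,cx,cy,a,L,Wd,zp,e,th in[('pad',.5825,-.0045,16.4,.130,.036,.0225,(.085,.030),12),('longlid',.5612,-.3028,21,.09,.036,.0485,(.06,.0235),6),('shortlid',.5366,.2541,23.5,.09,.036,.0385,(.05,.0235),6)]:
    v,u=np.mgrid[:480,:640];w=ray('top',np.c_[u.ravel(),v.ravel()],zp)[:,:2]-[cx,cy]
    c,s=np.cos(np.radians(a)),np.sin(np.radians(a));l=w@[[c,-s],[s,c]]
    k=((abs(l)<e).all(1)).reshape(480,640)&(bh>th)
    print(nm,k.sum()); 
    q=(w[k.ravel()]+[cx,cy])*1000
    (x,y),sz,_=r=cv2.minAreaRect(q.astype(np.float32));b=cv2.boxPoints(r);ed=max((b[1]-b[0],b[2]-b[1]),key=np.linalg.norm)
    print(np.round([x,y,*sz,np.degrees(np.arctan2(ed[1],ed[0]))],1))
f=np.load('pics/scene.npz');p,d=f['p'],f['d'];W=cloud('scene',d);z=W[...,2];g=p.astype(int);mn=g.min(2);sat=g.max(2)-mn
for nm,b,lo,hi,pl in[('short',(425,245,475,300),.028,.06,.036),('slab',(300,225,360,305),.012,.032,.02),('long',(200,200,240,250),.038,.07,.046)]:
    k=box(b)&(z>lo)&(z<hi)&(sat<40); print(nm,k.sum(),np.median(z[k]).round(4),rect('scene',k,pl))
t=lambda px,zz:print(ray('top',px,zz).round(3))
t([[285,149],[400,164]],.17);t([[241,172],[155,245]],.123);t([[267,292]],.085)
go(.45,.3,.23,21)
E
```

```text
pad 174
[591.1  -1.  151.2  42.6  16.1]
longlid 90
[ 561.4 -302.8   92.6   40.    20.8]
shortlid 98
[536.8 255.7  95.5  40.3  23.6]
short 923 0.0377 [546.1 254.   58.5 118.   23.3]
slab 2155 0.0199 [586.2  -4.4  89.4 229.6  16.3]
long 763 0.0467 [ 569.  -299.7   57.3  156.9   21.1]
[[ 0.775  0.091  0.17 ]
 [ 0.733 -0.217  0.17 ]]
[[0.722 0.217 0.123]
 [0.519 0.449 0.123]]
[[0.392 0.145 0.085]]
t 0.1 pos [0.2591 0.5683 0.2304] yaw 155.49 F [-1.1 -0.5  0.6] gap 1.0
 SHIFT [-1.700e-03 -6.000e-04 -7.942e-01] [-0.285  -0.1649  0.0007] dist 0.329
```

```bash
sed -i 's/for k in(0,180):/for k in(0,):/' meas.py; python3 - <<'E'
from meas import *
f=np.load('pics/top.npz');p=f['p'];gray=cv2.cvtColor(p,cv2.COLOR_RGB2GRAY)
bh=cv2.morphologyEx(gray,cv2.MORPH_BLACKHAT,np.ones((5,5)));v,u=np.mgrid[:480,:640]
w=ray('top',np.c_[u.ravel(),v.ravel()],.0225)[:,:2];a=np.radians(16.4);B=np.array([[np.cos(a),-np.sin(a)],[np.sin(a),np.cos(a)]])
l=(w-[.5825,-.0045])@B;k=((abs(l)<[.073,.027]).all(1)).reshape(480,640)&(bh>12);q=l[k.ravel()]
print('pad',k.sum(),q.min(0),q.max(0)); c=(q.min(0)+q.max(0))/2;print(c@B.T+[.5825,-.0045])
print(ray('top',[[321.6,226.7]],.0225))
go(.5,.25,.25,155.5-69)
E
```

```text
pad 161 [-0.06634331 -0.01952523] [0.06620056 0.02112404]
[ 0.58220582 -0.00375327]
[[ 0.58135627 -0.00552762  0.0225    ]]
t 0.1 pos [0.2591 0.5683 0.2304] yaw 155.49 F [-1.1 -0.5  0.6] gap 1.0
 SHIFT [-1.5000e-03  1.1000e-03  1.2042e+00] [-0.3512 -0.1897 -0.0193] dist 0.4
```

The rows are not in the units I measure in: shifts go in shares of 0.75 m and turns go in shares of 360 degrees. I convert before sending: -0.35 m is -0.4667, -0.19 m is -0.2533, 1.2 rad is 0.191.

shift_gripper --offsets '[{"drz":0.0955,"dx":-0.2333,"dy":-0.1267,"dz":-0.0267,"finger_gap":1},{"drz":0.191,"dx":-0.4667,"dy":-0.2533,"dz":-0.0267,"finger_gap":1},{"drz":0.191,"dx":-0.4667,"dy":-0.2533,"dz":-0.0267,"finger_gap":1},{"drz":0.191,"dx":-0.4667,"dy":-0.2533,"dz":-0.0267,"finger_gap":1},{"drz":0.191,"dx":-0.4667,"dy":-0.2533,"dz":-0.0267,"finger_gap":1},{"drz":0.191,"dx":-0.4667,"dy":-0.2533,"dz":-0.0267,"finger_gap":1},{"drz":0.191,"dx":-0.4667,"dy":-0.2533,"dz":-0.0267,"finger_gap":1},{"drz":0.191,"dx":-0.4667,"dy":-0.2533,"dz":-0.0267,"finger_gap":1},{"drz":0.191,"dx":-0.4667,"dy":-0.2533,"dz":-0.0267,"finger_gap":1},{"drz":0.191,"dx":-0.4667,"dy":-0.2533,"dz":-0.0267,"finger_gap":1}]'

```text
clock: 0.93
eef_pos: [0.5015, 0.2452, 0.2515]
orientation: [2.296, 2.142, -0.001]
contact_force: [1.3, -0.3, -0.1]
finger_gap: 1.0
finger_force: 0.0
```

```bash
python3 -c "
from meas import *
go(.58,-.1,.25,45)"
```

```text
t 0.93 pos [0.5015 0.2452 0.2515] yaw 86.02 F [ 1.3 -0.3 -0.1] gap 1.0
 SHIFT [0.0016 0.0011 0.7159] [-0.3389  0.1023  0.0021] dist 0.354
```

Converted, -0.34 m is -0.4533, 0.1 m is 0.1333, 0.7 rad is 0.1114.

shift_gripper --offsets '[{"drz":0.1114,"dx":-0.4533,"dy":0.1333,"finger_gap":1},{"drz":0.1114,"dx":-0.4533,"dy":0.1333,"finger_gap":1},{"drz":0.1114,"dx":-0.4533,"dy":0.1333,"finger_gap":1},{"drz":0.1114,"dx":-0.4533,"dy":0.1333,"finger_gap":1},{"drz":0.1114,"dx":-0.4533,"dy":0.1333,"finger_gap":1},{"drz":0.1114,"dx":-0.4533,"dy":0.1333,"finger_gap":1},{"drz":0.1114,"dx":-0.4533,"dy":0.1333,"finger_gap":1},{"drz":0.1114,"dx":-0.4533,"dy":0.1333,"finger_gap":1},{"drz":0.1114,"dx":-0.4533,"dy":0.1333,"finger_gap":1},{"drz":0.1114,"dx":-0.4533,"dy":0.1333,"finger_gap":1}]'

```text
clock: 1.77
eef_pos: [0.5786, -0.1019, 0.2511]
orientation: [2.888, 1.229, -0.003]
contact_force: [-0.4, -0.2, 0.7]
finger_gap: 0.997
finger_force: 0.0
```

```bash
python3 -c "
from meas import *
go(.5614,-.3027,.13,21)"
```

```text
t 1.77 pos [ 0.5786 -0.1019  0.2511] yaw 46.1 F [-0.4 -0.2  0.7] gap 0.997
 SHIFT [0.0025 0.0024 0.438 ] [-0.1563  0.1266  0.1218] dist 0.235
```

Converted, -0.156 m is -0.208, 0.127 m is 0.1693, 0.44 rad is 0.07.

shift_gripper --offsets '[{"drz":0.07,"dx":-0.208,"dy":0.1693,"finger_gap":1},{"drz":0.07,"dx":-0.208,"dy":0.1693,"finger_gap":1},{"drz":0.07,"dx":-0.208,"dy":0.1693,"finger_gap":1},{"drz":0.07,"dx":-0.208,"dy":0.1693,"finger_gap":1},{"drz":0.07,"dx":-0.208,"dy":0.1693,"finger_gap":1},{"drz":0.07,"dx":-0.208,"dy":0.1693,"dz":0.0533,"finger_gap":1},{"drz":0.07,"dx":-0.208,"dy":0.1693,"dz":0.1067,"finger_gap":1},{"drz":0.07,"dx":-0.208,"dy":0.1693,"dz":0.16,"finger_gap":1},{"drz":0.07,"dx":-0.208,"dy":0.1693,"dz":0.1627,"finger_gap":1},{"drz":0.07,"dx":-0.208,"dy":0.1693,"dz":0.1627,"finger_gap":1}]'

```text
clock: 2.6
eef_pos: [0.5634, -0.2934, 0.1272]
orientation: [-3.083, -0.584, 0.007]
contact_force: [0.7, 0.6, 1.9]
finger_gap: 0.999
finger_force: 0.0
```

```bash
python3 - <<'E'
from meas import *
go(.5614,-.3027,.014,21)
E
```

```text
t 2.6 pos [ 0.5634 -0.2934  0.1272] yaw 21.46 F [0.7 0.6 1.9] gap 0.999
 SHIFT [-0.0042  0.004   0.0081] [-0.0048  0.0084  0.1132] dist 0.114
```

shift_gripper --offsets '[{"finger_gap":1},{"finger_gap":1},{"finger_gap":1}]'

```text
clock: 2.85
eef_pos: [0.5659, -0.2959, 0.1322]
orientation: [3.084, 0.584, 0.006]
contact_force: [0.4, -0.3, -0.1]
finger_gap: 0.998
finger_force: 0.0
```

```bash
python3 - <<'E'
from meas import *
go(.5614,-.3027,.014,21)
E
```

```text
t 2.85 pos [ 0.5659 -0.2959  0.1322] yaw 21.44 F [ 0.4 -0.3 -0.1] gap 0.998
 SHIFT [ 0.0031 -0.0031  0.0076] [-0.0071  0.0043  0.1182] dist 0.119
```

Converted, 0.124 m is 0.1653, 0.08 m is 0.1067, 0.008 rad is 0.0013.

shift_gripper --offsets '[{"drz":0.0013,"dx":-0.0093,"dy":0.0053,"dz":0.04,"finger_gap":1},{"drz":0.0013,"dx":-0.0093,"dy":0.0053,"dz":0.08,"finger_gap":1},{"drz":0.0013,"dx":-0.0093,"dy":0.0053,"dz":0.1067,"finger_gap":1},{"drz":0.0013,"dx":-0.0093,"dy":0.0053,"dz":0.1333,"finger_gap":1},{"drz":0.0013,"dx":-0.0093,"dy":0.0053,"dz":0.1493,"finger_gap":1},{"drz":0.0013,"dx":-0.0093,"dy":0.0053,"dz":0.16,"finger_gap":1},{"drz":0.0013,"dx":-0.0093,"dy":0.0053,"dz":0.1653,"finger_gap":1},{"drz":0.0013,"dx":-0.0093,"dy":0.0053,"dz":0.1653,"finger_gap":1},{"drz":0.0013,"dx":-0.0093,"dy":0.0053,"dz":0.1653,"finger_gap":1}]'

```text
clock: 3.6
eef_pos: [0.5602, -0.3019, 0.0064]
orientation: [3.088, 0.571, 0.002]
contact_force: [-0.2, 0.2, 0.2]
finger_gap: 1.001
finger_force: 0.0
```

```bash
python3 - <<'E'
from meas import *
go(.5614,-.3027,.008,21)
p,d=bot.camera('scene');cv2.imwrite('pics/s1.png',cv2.resize(p[140:290,130:330,::-1],None,fx=3,fy=3))
E
```

```text
t 3.6 pos [ 0.5602 -0.3019  0.0064] yaw 20.96 F [-0.2  0.2  0.2] gap 1.001
 SHIFT [ 0.0012 -0.001  -0.0006] [ 0.0009  0.0012 -0.0016] dist 0.002
```

View pics/s1.png

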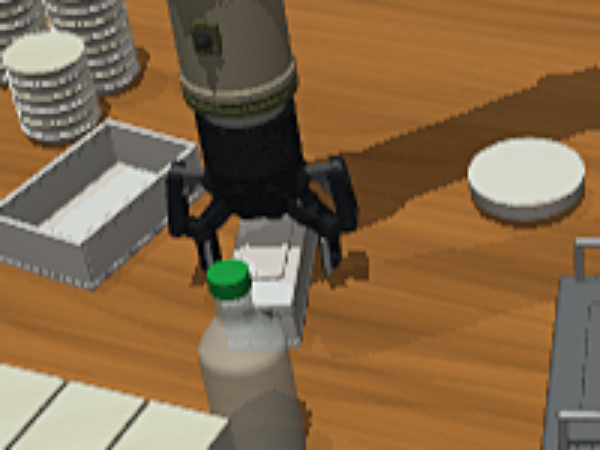

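The fingers straddle the long box at about crop (275,265), near its middle, and the bottle is clear of them. Closing now.

shift_gripper --offsets '[{"finger_gap":0.7},{"finger_gap":0.5},{"finger_gap":0.3},{"finger_gap":0.3},{"finger_gap":0.3},{"finger_gap":0.3},{"finger_gap":0.3},{"finger_gap":0.3}]' --squeeze 50

```text
clock: 4.32
eef_pos: [0.5601, -0.302, 0.0063]
orientation: [3.088, 0.571, 0.002]
contact_force: [0.9, 0.1, 5.5]
finger_gap: 0.65
finger_force: 54.3
```

```bash
python3 - <<'E'
from meas import *
go(.5614,-.3027,.13,21)
E
```

```text
t 4.32 pos [ 0.5601 -0.302   0.0063] yaw 20.95 F [0.9 0.1 5.5] gap 0.65
 SHIFT [ 0.0013 -0.0011 -0.0008] [ 0.0011  0.0013 -0.1237] dist 0.124
```

Converted, -0.14 m is -0.1867, -0.12 m is -0.16.

shift_gripper --offsets '[{"dz":-0.0133,"finger_gap":0.3},{"dz":-0.04,"finger_gap":0.3},{"dz":-0.08,"finger_gap":0.3},{"dz":-0.12,"finger_gap":0.3},{"dz":-0.16,"finger_gap":0.3},{"dz":-0.1867,"finger_gap":0.3},{"dz":-0.1867,"finger_gap":0.3},{"dz":-0.1867,"finger_gap":0.3}]'

```text
clock: 4.98
eef_pos: [0.5597, -0.3015, 0.1461]
orientation: [3.089, 0.571, 0.002]
contact_force: [0.4, 1.2, -4.4]
finger_gap: 0.653
finger_force: 54.1
```

```bash
python3 - <<'E'
from meas import *
go(.5813,-.0043,.146,16.4)
E
```

```text
t 4.98 pos [ 0.5597 -0.3015  0.1461] yaw 20.96 F [ 0.4  1.2 -4.4] gap 0.653
 SHIFT [ 0.0007 -0.0013  0.0796] [ 1.265e-01 -2.698e-01  1.000e-04] dist 0.298
```

Lifted, with about 4 N of load. Moving above the carrier.

Converted, -0.27 m is -0.36, -0.256 m is -0.3413, 0.08 rad is 0.0127.

shift_gripper --offsets '[{"drz":0.0016,"dx":0.008,"dy":-0.0173,"finger_gap":0.3},{"drz":0.0032,"dx":0.0267,"dy":-0.0573,"finger_gap":0.3},{"drz":0.0064,"dx":0.0507,"dy":-0.1067,"finger_gap":0.3},{"drz":0.008,"dx":0.0733,"dy":-0.1573,"finger_gap":0.3},{"drz":0.0095,"dx":0.0973,"dy":-0.2067,"finger_gap":0.3},{"drz":0.0111,"dx":0.12,"dy":-0.2573,"finger_gap":0.3},{"drz":0.0127,"dx":0.1427,"dy":-0.304,"finger_gap":0.3},{"drz":0.0127,"dx":0.16,"dy":-0.3413,"finger_gap":0.3},{"drz":0.0127,"dx":0.1687,"dy":-0.36,"finger_gap":0.3},{"drz":0.0127,"dx":0.1687,"dy":-0.36,"finger_gap":0.3}]'

```text
clock: 5.82
eef_pos: [0.5799, 0.0029, 0.1426]
orientation: [-3.105, -0.461, 0.007]
contact_force: [-0.8, -0.1, -4.1]
finger_gap: 0.648
finger_force: 54.3
```

shift_gripper --offsets '[{"dz":0.0067,"finger_gap":0.3},{"dz":0.0267,"finger_gap":0.3},{"dz":0.04,"finger_gap":0.3},{"dz":0.04,"finger_gap":0.3}]'

```text
clock: 6.15
eef_pos: [0.5786, -0.0054, 0.1118]
orientation: [3.11, 0.444, -0.009]
contact_force: [-0.5, -0.2, -3.2]
finger_gap: 0.652
finger_force: 54.2
```

```bash
python3 - <<'E'
from meas import *
go(.5813,-.0043,.0263,16.4)
E
```

```text
t 6.15 pos [ 0.5786 -0.0054  0.1118] yaw 16.25 F [-0.5 -0.2 -3.2] gap 0.652
 SHIFT [-0.0005  0.0059 -0.0026] [ 0.0034 -0.0003  0.0855] dist 0.086
```

shift_gripper --offsets '[{"dx":0.004,"dz":0.0267,"finger_gap":0.3},{"dx":0.004,"dz":0.0533,"finger_gap":0.3},{"dx":0.004,"dz":0.0733,"finger_gap":0.3},{"dx":0.004,"dz":0.0867,"finger_gap":0.3},{"dx":0.004,"dz":0.0867,"finger_gap":0.3},{"dx":0.004,"dz":0.0867,"finger_gap":0.3},{"dx":0.004,"dz":0.0867,"finger_gap":0.3},{"dx":0.004,"dz":0.0867,"finger_gap":0.3}]'

```text
clock: 6.82
eef_pos: [0.5848, -0.0034, 0.0515]
orientation: [3.109, 0.447, 0.003]
contact_force: [-0.0, -0.8, -4.4]
finger_gap: 0.649
finger_force: 54.2
```

```bash
python3 - <<'E'
from meas import *
go(.5813,-.0043,.0263,16.4)
p,d=bot.camera('top');cv2.imwrite('pics/t2.png',cv2.resize(p[170:290,260:400,::-1],None,fx=4,fy=4))
p,d=bot.camera('scene');cv2.imwrite('pics/s2.png',cv2.resize(p[180:320,260:410,::-1],None,fx=4,fy=4))
E
```

```text
t 6.82 pos [ 0.5848 -0.0034  0.0515] yaw 16.36 F [-0.  -0.8 -4.4] gap 0.649
 SHIFT [ 0.0004 -0.0019 -0.0007] [-0.0036 -0.0002  0.0252] dist 0.025
```

View pics/s2.png

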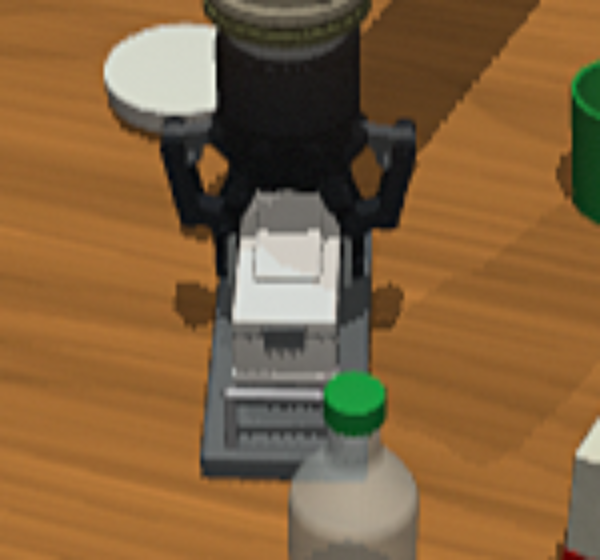

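The box hangs over the carrier, well aligned between the loops at crop (285,290). Correcting 3.6 mm along its axis, then lowering it.

Converted, 0.016 m is 0.0213, -0.0036 m is -0.0048.

shift_gripper --offsets '[{"dx":-0.0048,"finger_gap":0.3},{"dx":-0.0048,"dz":0.0053,"finger_gap":0.3},{"dx":-0.0048,"dz":0.012,"finger_gap":0.3},{"dx":-0.0048,"dz":0.0187,"finger_gap":0.3},{"dx":-0.0048,"dz":0.0213,"finger_gap":0.3},{"dx":-0.0048,"dz":0.0213,"finger_gap":0.3},{"dx":-0.0048,"dz":0.0213,"finger_gap":0.3}]'

```text
clock: 7.5
eef_pos: [0.5803, -0.0042, 0.0339]
orientation: [3.109, 0.448, -0.001]
contact_force: [0.2, 0.2, -2.5]
finger_gap: 0.651
finger_force: 54.2
```

```bash
python3 - <<'E'
from meas import *
go(.5813,-.0043,.0263,16.4)
E
```

```text
t 7.5 pos [ 0.5803 -0.0042  0.0339] yaw 16.38 F [ 0.2  0.2 -2.5] gap 0.651
 SHIFT [ 0.0001  0.0007 -0.0003] [0.0009 0.0003 0.0076] dist 0.008
```

Converted, 0.007 m is 0.0093, 0.0065 m is 0.0087.

shift_gripper --offsets '[{"dx":0.0012,"dz":0.0013,"finger_gap":0.3},{"dx":0.0012,"dz":0.0033,"finger_gap":0.3},{"dx":0.0012,"dz":0.0053,"finger_gap":0.3},{"dx":0.0012,"dz":0.0073,"finger_gap":0.3},{"dx":0.0012,"dz":0.0087,"finger_gap":0.3},{"dx":0.0012,"dz":0.0093,"finger_gap":0.3},{"dx":0.0012,"dz":0.0093,"finger_gap":0.3}]'

```text
clock: 8.08
eef_pos: [0.5812, -0.004, 0.0271]
orientation: [3.11, 0.447, -0.001]
contact_force: [0.3, 0.2, -3.4]
finger_gap: 0.647
finger_force: 54.2
```

```bash
python3 - <<'E'
from meas import *
go(.5813,-.0043,.0263,16.4)
E
```

```text
t 8.08 pos [ 0.5812 -0.004   0.0271] yaw 16.38 F [ 0.3  0.2 -3.4] gap 0.647
 SHIFT [-0.      0.0003 -0.0004] [-0.      0.0003  0.0008] dist 0.001
```

Still carrying its full weight and already below pad-top height, so the recess is over the pad. Lowering by fractions of a millimetre until the force changes.

Converted, 0.001 m is 0.0013, 0.0008 m is 0.0011.

shift_gripper --offsets '[{"dz":0.0007,"finger_gap":0.3},{"dz":0.0011,"finger_gap":0.3},{"dz":0.0013,"finger_gap":0.3},{"dz":0.0013,"finger_gap":0.3}]'

```text
clock: 8.42
eef_pos: [0.5813, -0.004, 0.0264]
orientation: [-3.11, -0.447, 0.0]
contact_force: [0.4, -0.4, -3.2]
finger_gap: 0.648
finger_force: 54.5
```

shift_gripper --offsets '[{"dz":0.0005,"finger_gap":0.3},{"dz":0.0005,"finger_gap":0.3}]'

```text
clock: 8.58
eef_pos: [0.5814, -0.0039, 0.0263]
orientation: [-3.109, -0.447, -0.0]
contact_force: [-3.5, 0.7, 3.8]
finger_gap: 0.653
finger_force: 54.9
```

Contact. Releasing and rising.

Converted, -0.12 m is -0.16, -0.09 m is -0.12.

shift_gripper --offsets '[{"finger_gap":0.75},{"finger_gap":0.9},{"finger_gap":1},{"finger_gap":1},{"finger_gap":1},{"dz":-0.0133,"finger_gap":1},{"dz":-0.04,"finger_gap":1},{"dz":-0.08,"finger_gap":1},{"dz":-0.12,"finger_gap":1},{"dz":-0.16,"finger_gap":1}]'

```text
clock: 9.42
eef_pos: [0.5811, -0.0043, 0.1479]
orientation: [3.109, 0.447, -0.0]
contact_force: [0.8, -0.7, -0.7]
finger_gap: 1.002
finger_force: 0.0
```

shift_gripper --offsets '[{"dz":-0.0267,"finger_gap":0.5},{"dz":-0.0267,"finger_gap":0},{"dz":-0.0267,"finger_gap":0},{"dz":-0.0267,"finger_gap":0},{"dz":-0.0267,"finger_gap":0},{"dz":-0.0267,"finger_gap":0}]' --squeeze 20

```text
clock: 9.92
eef_pos: [0.5806, -0.0039, 0.1648]
orientation: [3.109, 0.447, -0.003]
contact_force: [0.0, -0.9, 0.4]
finger_gap: 0.146
finger_force: 0.0
```

```bash
python3 - <<'E'
from meas import *
p,d=bot.camera('scene');cv2.imwrite('pics/s3.png',cv2.resize(p[180:320,260:410,::-1],None,fx=4,fy=4))
W=cloud('scene',d);z=W[...,2];mn=p.min(2).astype(int);sat=p.max(2)-mn.astype(int)
k=box((300,215,360,300))&(abs(z-.068)<.012)&(mn>120)&(sat<40);print(k.sum(),np.median(z[k]))
go(.5822,-.0040,.09,16.4)
E
```

```text
1024 0.06640504788938933
t 9.97 pos [ 0.5807 -0.0039  0.1649] yaw 16.37 F [ 0.8  0.3 -0.1] gap 0.058
 SHIFT [-0.0001  0.002  -0.0004] [0.0015 0.0005 0.0749] dist 0.075
```

View pics/s3.png

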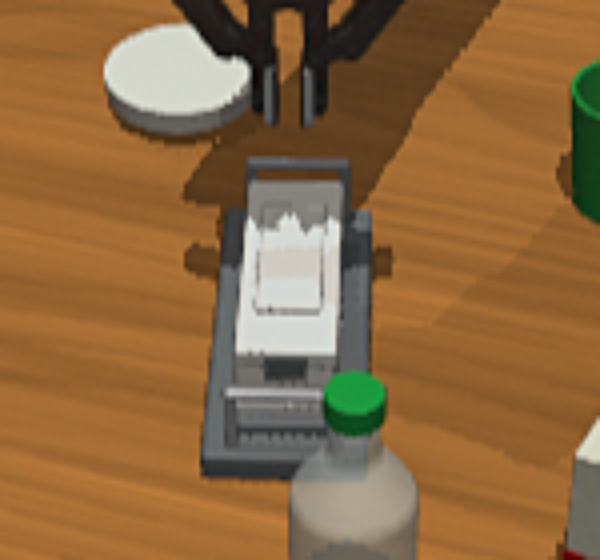

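The long box sits centred between both loops, at crop (290,280), with its shoulder at 66 mm as it should be. Closing fully and coming down on the lid, whose top is at 71 mm.

Converted, 0.087 m is 0.116, 0.08 m is 0.1067.

shift_gripper --offsets '[{"dx":0.0013,"dy":0.0007,"dz":0.0267,"finger_gap":0},{"dx":0.0013,"dy":0.0007,"dz":0.0667,"finger_gap":0},{"dx":0.0013,"dy":0.0007,"dz":0.0933,"finger_gap":0},{"dx":0.0013,"dy":0.0007,"dz":0.1067,"finger_gap":0},{"dx":0.0013,"dy":0.0007,"dz":0.116,"finger_gap":0},{"dx":0.0013,"dy":0.0007,"dz":0.116,"finger_gap":0},{"dx":0.0013,"dy":0.0007,"dz":0.116,"finger_gap":0},{"dx":0.0013,"dy":0.0007,"dz":0.116,"finger_gap":0}]' --squeeze 20

```text
clock: 10.63
eef_pos: [0.5833, -0.0043, 0.0801]
orientation: [3.109, 0.447, 0.003]
contact_force: [0.2, 0.3, -0.3]
finger_gap: -0.003
finger_force: 0.0
```

shift_gripper --offsets '[{"dz":0.0013,"finger_gap":0},{"dz":0.0027,"finger_gap":0},{"dz":0.004,"finger_gap":0},{"dz":0.0053,"finger_gap":0},{"dz":0.0053,"finger_gap":0}]'

```text
clock: 11.05
eef_pos: [0.5824, -0.0041, 0.0748]
orientation: [-3.109, -0.448, 0.0]
contact_force: [0.0, 0.4, -0.5]
finger_gap: -0.003
finger_force: 0.0
```

Converted, 0.0035 m is 0.0047, 0.003 m is 0.004.

shift_gripper --offsets '[{"dz":0.0013,"finger_gap":0},{"dz":0.0027,"finger_gap":0},{"dz":0.004,"finger_gap":0},{"dz":0.0047,"finger_gap":0},{"dz":0.0047,"finger_gap":0}]'

```text
clock: 11.47
eef_pos: [0.5824, -0.0042, 0.0713]
orientation: [3.11, 0.447, -0.0]
contact_force: [0.2, 0.1, -0.2]
finger_gap: 0.002
finger_force: 0.0
```

shift_gripper --offsets '[{"dz":0.0004,"finger_gap":0},{"dz":0.0008,"finger_gap":0},{"dz":0.0008,"finger_gap":0}]'

```text
clock: 11.72
eef_pos: [0.5824, -0.0042, 0.0712]
orientation: [-3.109, -0.447, -0.0]
contact_force: [-2.6, -0.0, 5.1]
finger_gap: -0.001
finger_force: 2.6
```

Converted, 0.0006 m is 0.0008, 0.0003 m is 0.0004.

shift_gripper --offsets '[{"dz":0.0004,"finger_gap":0},{"dz":0.0008,"finger_gap":0},{"dz":0.0008,"finger_gap":0},{"dz":0.0008,"finger_gap":0}]'

```text
clock: 12.05
eef_pos: [0.5825, -0.0042, 0.0712]
orientation: [-3.109, -0.447, -0.001]
contact_force: [-4.0, 0.0, 10.7]
finger_gap: 0.001
finger_force: 5.3
```

Converted, 0.0006 m is 0.0008, 0.0004 m is 0.0005.

shift_gripper --offsets '[{"dz":0.0005,"finger_gap":0},{"dz":0.0008,"finger_gap":0},{"dz":0.0008,"finger_gap":0},{"dz":0.0008,"finger_gap":0},{"dz":0.0008,"finger_gap":0},{"dz":0.0008,"finger_gap":0},{"dz":0.0008,"finger_gap":0},{"dz":0.0008,"finger_gap":0},{"dz":0.0008,"finger_gap":0},{"dz":0.0008,"finger_gap":0}]'

```text
clock: 12.88
eef_pos: [0.5825, -0.0042, 0.0711]
orientation: [-3.109, -0.447, -0.001]
contact_force: [-7.4, 0.7, 15.3]
finger_gap: 0.003
finger_force: 8.0
```

shift_gripper --offsets '[{"finger_gap":0},{"finger_gap":0},{"finger_gap":0},{"finger_gap":0},{"finger_gap":0},{"finger_gap":0}]'

```text
clock: 13.38
eef_pos: [0.5825, -0.0042, 0.0711]
orientation: [-3.109, -0.447, -0.001]
contact_force: [-8.2, 0.5, 15.2]
finger_gap: 0.004
finger_force: 8.0
```

shift_gripper --offsets '[{"dz":-0.0027,"finger_gap":0},{"dz":-0.0133,"finger_gap":0},{"dz":-0.0533,"finger_gap":0},{"dz":-0.1067,"finger_gap":0},{"dz":-0.1333,"finger_gap":0},{"dz":-0.1333,"finger_gap":0}]'

```text
clock: 13.88
eef_pos: [0.5853, -0.0048, 0.1753]
orientation: [3.109, 0.447, 0.013]
contact_force: [0.6, -0.8, 1.2]
finger_gap: -0.001
finger_force: 0.0
```

```bash
python3 -c "
from meas import *
go(.5368,.2556,.172,23.5)"
```

```text
t 13.88 pos [ 0.5853 -0.0048  0.1753] yaw 16.35 F [ 0.6 -0.8  1.2] gap -0.001
 SHIFT [ 0.0022 -0.0081 -0.1248] [ 0.0267 -0.2635  0.0031] dist 0.265
```

Converted, -0.263 m is -0.3507, 0.013 m is 0.0173, -0.125 rad is -0.0199.

shift_gripper --offsets '[{"drz":-0.0095,"dx":0.0173,"dy":-0.1733,"finger_gap":1},{"drz":-0.0199,"dx":0.036,"dy":-0.3507,"finger_gap":1},{"drz":-0.0199,"dx":0.036,"dy":-0.3507,"finger_gap":1},{"drz":-0.0199,"dx":0.036,"dy":-0.3507,"finger_gap":1},{"drz":-0.0199,"dx":0.036,"dy":-0.3507,"finger_gap":1},{"drz":-0.0199,"dx":0.036,"dy":-0.3507,"finger_gap":1},{"drz":-0.0199,"dx":0.036,"dy":-0.3507,"finger_gap":1},{"drz":-0.0199,"dx":0.036,"dy":-0.3507,"finger_gap":1},{"drz":-0.0199,"dx":0.036,"dy":-0.3507,"finger_gap":1},{"drz":-0.0199,"dx":0.036,"dy":-0.3507,"finger_gap":1}]'

```text
clock: 14.72
eef_pos: [0.5345, 0.2543, 0.1694]
orientation: [3.075, 0.638, -0.0]
contact_force: [0.4, -0.1, -0.1]
finger_gap: 0.999
finger_force: 0.0
```

```bash
python3 - <<'E'
from meas import *
p,d=bot.camera('top');W=cloud('top',d);z=W[...,2];g=p.astype(int);c=(g.min(2)>150)&(g.max(2)-g.min(2)<40)
print('long now',rect('top',c&box((295,185,350,270))&(z>.05)&(z<.09),.066))
go(.5368,.2556,.006,23.5)
E
```

```text
long now [582.2  -4.9  56.1 149.5  16.6]
t 14.77 pos [0.5348 0.2538 0.1696] yaw 23.39 F [ 0.5 -0.1 -0.2] gap 0.997
 SHIFT [ 0.0008  0.0002 -0.0019] [ 0.0026 -0.001   0.1636] dist 0.164
```

shift_gripper --offsets '[{"dx":0.0035,"dy":-0.0013,"dz":0.04,"finger_gap":1},{"dx":0.0035,"dy":-0.0013,"dz":0.0933,"finger_gap":1},{"dx":0.0035,"dy":-0.0013,"dz":0.1333,"finger_gap":1},{"dx":0.0035,"dy":-0.0013,"dz":0.1667,"finger_gap":1},{"dx":0.0035,"dy":-0.0013,"dz":0.1933,"finger_gap":1},{"dx":0.0035,"dy":-0.0013,"dz":0.2067,"finger_gap":1},{"dx":0.0035,"dy":-0.0013,"dz":0.216,"finger_gap":1},{"dx":0.0035,"dy":-0.0013,"dz":0.2173,"finger_gap":1},{"dx":0.0035,"dy":-0.0013,"dz":0.2173,"finger_gap":1},{"dx":0.0035,"dy":-0.0013,"dz":0.2173,"finger_gap":1}]'

```text
clock: 15.6
eef_pos: [0.5372, 0.2579, 0.008]
orientation: [-3.075, -0.64, -0.003]
contact_force: [0.0, -0.0, 0.2]
finger_gap: 1.004
finger_force: 0.0
```

```bash
python3 - <<'E'
from meas import *
go(.5368,.2556,.006,23.5)
E
```

```text
t 15.6 pos [0.5372 0.2579 0.008 ] yaw 23.51 F [ 0.  -0.   0.2] gap 1.004
 SHIFT [-0.0002 -0.0021  0.0002] [-0.0013  0.0019  0.002 ] dist 0.003
```

Converted, 0.002 m is 0.0027, -0.0013 m is -0.0017.

shift_gripper --offsets '[{"dx":-0.0017,"dy":0.0027,"dz":0.0013,"finger_gap":1},{"dx":-0.0017,"dy":0.0027,"dz":0.0013,"finger_gap":1},{"dx":-0.0017,"dy":0.0027,"dz":0.0013,"finger_gap":0.7},{"dx":-0.0017,"dy":0.0027,"dz":0.0013,"finger_gap":0.5},{"dx":-0.0017,"dy":0.0027,"dz":0.0013,"finger_gap":0.3},{"dx":-0.0017,"dy":0.0027,"dz":0.0013,"finger_gap":0.3},{"dx":-0.0017,"dy":0.0027,"dz":0.0013,"finger_gap":0.3},{"dx":-0.0017,"dy":0.0027,"dz":0.0013,"finger_gap":0.3},{"dx":-0.0017,"dy":0.0027,"dz":0.0013,"finger_gap":0.3},{"dx":-0.0017,"dy":0.0027,"dz":0.0013,"finger_gap":0.3}]' --squeeze 40

```text
clock: 16.43
eef_pos: [0.536, 0.2555, 0.0061]
orientation: [-3.075, -0.641, -0.001]
contact_force: [-1.5, -1.6, 5.9]
finger_gap: 0.648
finger_force: 44.0
```

```bash
python3 - <<'E'
from meas import *
go(.5368,.2556,.006,23.5)
E
```

```text
t 16.43 pos [0.536  0.2555 0.0061] yaw 23.54 F [-1.5 -1.6  5.9] gap 0.648
 SHIFT [-0.0002 -0.0005  0.0007] [0.0008 0.0002 0.0001] dist 0.001
```

Converted, -0.16 m is -0.2133, -0.15 m is -0.2.

shift_gripper --offsets '[{"dz":-0.0133,"finger_gap":0.3},{"dz":-0.04,"finger_gap":0.3},{"dz":-0.08,"finger_gap":0.3},{"dz":-0.1333,"finger_gap":0.3},{"dz":-0.1733,"finger_gap":0.3},{"dz":-0.2,"finger_gap":0.3},{"dz":-0.2133,"finger_gap":0.3},{"dz":-0.2133,"finger_gap":0.3},{"dz":-0.2133,"finger_gap":0.3}]'

```text
clock: 17.18
eef_pos: [0.5353, 0.2553, 0.1648]
orientation: [3.075, 0.641, -0.001]
contact_force: [0.0, 0.0, -2.7]
finger_gap: 0.648
finger_force: 43.3
```

```bash
python3 - <<'E'
from meas import *
go(.5815,-.0046,.166,16.5)
E
```

```text
t 17.18 pos [0.5353 0.2553 0.1648] yaw 23.55 F [ 0.   0.  -2.7] gap 0.648
 SHIFT [-1.00e-04  9.00e-04  1.23e-01] [-0.0615  0.2568 -0.0012] dist 0.264
```

Converted, 0.257 m is 0.3427, 0.25 m is 0.3333, 0.123 rad is 0.0196.

shift_gripper --offsets '[{"drz":0.0016,"dx":-0.004,"dy":0.0173,"finger_gap":0.3},{"drz":0.0048,"dx":-0.0133,"dy":0.0573,"finger_gap":0.3},{"drz":0.008,"dx":-0.0253,"dy":0.1067,"finger_gap":0.3},{"drz":0.0111,"dx":-0.0373,"dy":0.1573,"finger_gap":0.3},{"drz":0.0143,"dx":-0.0493,"dy":0.2067,"finger_gap":0.3},{"drz":0.0159,"dx":-0.0613,"dy":0.256,"finger_gap":0.3},{"drz":0.0175,"dx":-0.072,"dy":0.3013,"finger_gap":0.3},{"drz":0.0191,"dx":-0.08,"dy":0.3333,"finger_gap":0.3},{"drz":0.0196,"dx":-0.082,"dy":0.3427,"finger_gap":0.3},{"drz":0.0196,"dx":-0.082,"dy":0.3427,"finger_gap":0.3}]'

```text
clock: 18.02
eef_pos: [0.5809, -0.0093, 0.164]
orientation: [3.109, 0.44, -0.005]
contact_force: [0.2, 0.4, -2.9]
finger_gap: 0.646
finger_force: 43.3
```

shift_gripper --offsets '[{"dz":0.02,"finger_gap":0.3},{"dz":0.0467,"finger_gap":0.3},{"dz":0.0667,"finger_gap":0.3},{"dz":0.0733,"finger_gap":0.3},{"dz":0.0733,"finger_gap":0.3},{"dz":0.0733,"finger_gap":0.3},{"dz":0.0733,"finger_gap":0.3}]'

```text
clock: 18.6
eef_pos: [0.5825, -0.0044, 0.1114]
orientation: [3.109, 0.452, 0.002]
contact_force: [0.2, 0.2, -2.9]
finger_gap: 0.647
finger_force: 43.2
```

```bash
python3 - <<'E'
from meas import *
go(.5815,-.0046,.0721,16.5)
E
```

```text
t 18.6 pos [ 0.5825 -0.0044  0.1114] yaw 16.53 F [ 0.2  0.2 -2.9] gap 0.647
 SHIFT [ 0.0002 -0.001   0.0005] [-0.0011 -0.0001  0.0393] dist 0.039
```

Converted, 0.03 m is 0.04, 0.027 m is 0.036.

shift_gripper --offsets '[{"dx":-0.0013,"dz":0.0067,"finger_gap":0.3},{"dx":-0.0013,"dz":0.0173,"finger_gap":0.3},{"dx":-0.0013,"dz":0.028,"finger_gap":0.3},{"dx":-0.0013,"dz":0.036,"finger_gap":0.3},{"dx":-0.0013,"dz":0.04,"finger_gap":0.3},{"dx":-0.0013,"dz":0.04,"finger_gap":0.3},{"dx":-0.0013,"dz":0.04,"finger_gap":0.3},{"dx":-0.0013,"dz":0.04,"finger_gap":0.3}]'

```text
clock: 19.27
eef_pos: [0.5813, -0.0052, 0.0808]
orientation: [3.109, 0.45, 0.0]
contact_force: [-0.0, 1.6, -1.8]
finger_gap: 0.647
finger_force: 43.2
```

```bash
python3 - <<'E'
from meas import *
go(.5815,-.0046,.0721,16.5)
p,d=bot.camera('scene');cv2.imwrite('pics/s4.png',cv2.resize(p[180:320,260:410,::-1],None,fx=4,fy=4))
E
```

```text
t 19.27 pos [ 0.5813 -0.0052  0.0808] yaw 16.49 F [-0.   1.6 -1.8] gap 0.647
 SHIFT [ 0.0002 -0.0002 -0.0002] [ 0.0004 -0.0005  0.0087] dist 0.009
```

View pics/s4.png

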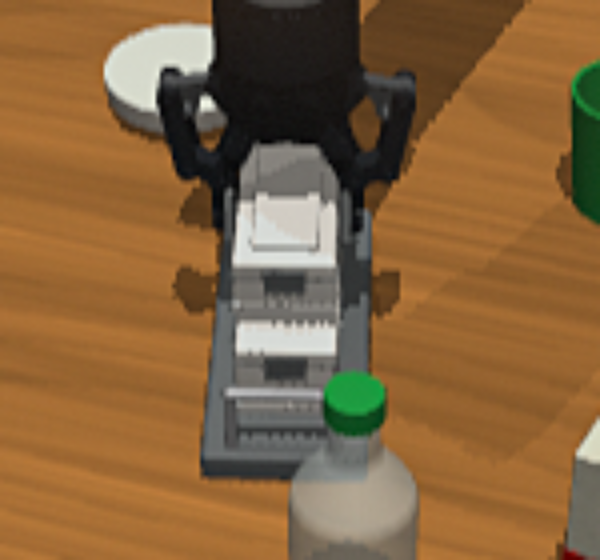

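The short box, front face at crop (287,280), hangs in line over the long box. Lowering gently.

Converted, 0.0078 m is 0.0104, 0.0075 m is 0.01.

shift_gripper --offsets '[{"dx":0.0004,"dy":-0.0005,"dz":0.0013,"finger_gap":0.3},{"dx":0.0004,"dy":-0.0005,"dz":0.0033,"finger_gap":0.3},{"dx":0.0004,"dy":-0.0005,"dz":0.0053,"finger_gap":0.3},{"dx":0.0004,"dy":-0.0005,"dz":0.0073,"finger_gap":0.3},{"dx":0.0004,"dy":-0.0005,"dz":0.0089,"finger_gap":0.3},{"dx":0.0004,"dy":-0.0005,"dz":0.01,"finger_gap":0.3},{"dx":0.0004,"dy":-0.0005,"dz":0.0104,"finger_gap":0.3},{"dx":0.0004,"dy":-0.0005,"dz":0.0104,"finger_gap":0.3}]'

```text
clock: 19.98
eef_pos: [0.5812, -0.0046, 0.0727]
orientation: [3.109, 0.451, -0.0]
contact_force: [-0.5, -0.2, -2.3]
finger_gap: 0.648
finger_force: 43.2
```

shift_gripper --offsets '[{"dz":0.0004,"finger_gap":0.3},{"dz":0.0008,"finger_gap":0.3},{"dz":0.0008,"finger_gap":0.3}]'

```text
clock: 20.23
eef_pos: [0.5812, -0.0046, 0.0722]
orientation: [-3.109, -0.451, 0.0]
contact_force: [-0.4, -0.3, -2.7]
finger_gap: 0.654
finger_force: 43.2
```

Converted, 0.0005 m is 0.0007, 0.0003 m is 0.0004.

shift_gripper --offsets '[{"dz":0.0004,"finger_gap":0.3},{"dz":0.0007,"finger_gap":0.3},{"dz":0.0007,"finger_gap":0.3}]'

```text
clock: 20.48
eef_pos: [0.5813, -0.0046, 0.0721]
orientation: [-3.109, -0.451, -0.0]
contact_force: [-2.8, 0.7, 3.3]
finger_gap: 0.648
finger_force: 43.9
```

Contact. Releasing, rising and closing the fingers.

Converted, -0.09 m is -0.12, -0.08 m is -0.1067.

shift_gripper --offsets '[{"finger_gap":0.75},{"finger_gap":0.9},{"finger_gap":1},{"finger_gap":1},{"finger_gap":1},{"dz":-0.0133,"finger_gap":1},{"dz":-0.04,"finger_gap":1},{"dz":-0.08,"finger_gap":1},{"dz":-0.1067,"finger_gap":1},{"dz":-0.12,"finger_gap":1}]'

```text
clock: 21.32
eef_pos: [0.5827, -0.0051, 0.1654]
orientation: [3.109, 0.45, 0.007]
contact_force: [0.7, -0.2, 1.0]
finger_gap: 1.002
finger_force: 0.0
```

shift_gripper --offsets '[{"finger_gap":0.5},{"finger_gap":0},{"finger_gap":0},{"finger_gap":0},{"finger_gap":0},{"finger_gap":0},{"finger_gap":0},{"finger_gap":0}]' --squeeze 20

```text
clock: 21.98
eef_pos: [0.5811, -0.0047, 0.1613]
orientation: [3.109, 0.45, -0.001]
contact_force: [-0.6, -0.9, -0.4]
finger_gap: -0.001
finger_force: 0.0
```

```bash
python3 - <<'E'
from meas import *
p,d=bot.camera('scene');cv2.imwrite('pics/s5.png',cv2.resize(p[180:320,260:410,::-1],None,fx=4,fy=4))
go(.5820,-.0046,.115,16.5)
E
```

```text
t 22.03 pos [ 0.5812 -0.0046  0.1615] yaw 16.49 F [ 0.2 -0.5 -0.2] gap 0.003
 SHIFT [ 0.      0.0004 -0.0002] [0.0008 0.0002 0.0465] dist 0.046
```

View pics/s5.png

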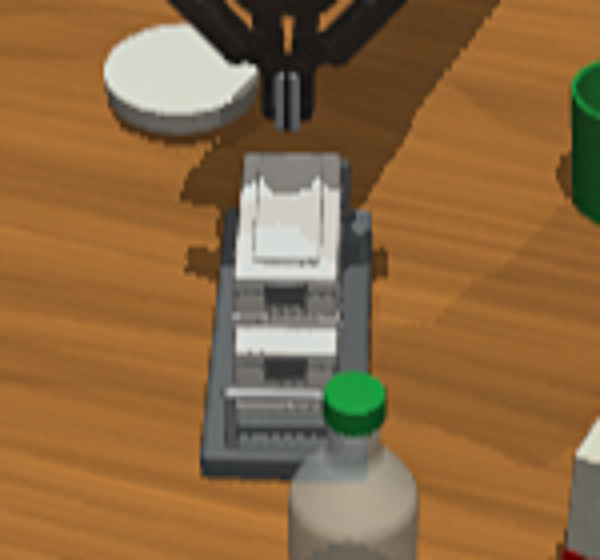

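The short box is seated on the long box, with its lid at crop (288,225). Pressing its lid next (top at 107 mm).

Converted, 0.0535 m is 0.0713, 0.052 m is 0.0693.

shift_gripper --offsets '[{"dx":0.0011,"dz":0.02,"finger_gap":0},{"dx":0.0011,"dz":0.04,"finger_gap":0},{"dx":0.0011,"dz":0.0533,"finger_gap":0},{"dx":0.0011,"dz":0.0613,"finger_gap":0},{"dx":0.0011,"dz":0.064,"finger_gap":0},{"dx":0.0011,"dz":0.0667,"finger_gap":0},{"dx":0.0011,"dz":0.0693,"finger_gap":0},{"dx":0.0011,"dz":0.0713,"finger_gap":0},{"dx":0.0011,"dz":0.0713,"finger_gap":0},{"dx":0.0011,"dz":0.0713,"finger_gap":0}]'

```text
clock: 22.87
eef_pos: [0.5822, -0.0044, 0.1085]
orientation: [-3.109, -0.451, -0.001]
contact_force: [0.6, -0.1, 0.3]
finger_gap: 0.001
finger_force: 0.0
```

shift_gripper --offsets '[{"dz":0.0007,"finger_gap":0},{"dz":0.0013,"finger_gap":0},{"dz":0.0013,"finger_gap":0}]'

```text
clock: 23.12
eef_pos: [0.5821, -0.0044, 0.1072]
orientation: [3.109, 0.451, 0.0]
contact_force: [-0.3, 0.0, 0.5]
finger_gap: 0.001
finger_force: 0.0
```

Converted, 0.0014 m is 0.0019, 0.0011 m is 0.0015.

shift_gripper --offsets '[{"dz":0.0005,"finger_gap":0},{"dz":0.0011,"finger_gap":0},{"dz":0.0015,"finger_gap":0},{"dz":0.0019,"finger_gap":0},{"dz":0.0019,"finger_gap":0}]'

```text
clock: 23.53
eef_pos: [0.5821, -0.0044, 0.1071]
orientation: [-3.108, -0.45, -0.001]
contact_force: [-5.4, 0.9, 13.2]
finger_gap: 0.0
finger_force: 6.3
```

The rows are not in the units I measure in: shifts go in shares of 0.75 m and turns go in shares of 360 degrees. I convert before sending: 0.0003 m is 0.0004.

shift_gripper --offsets '[{"dz":0.0004,"finger_gap":0},{"dz":0.0004,"finger_gap":0},{"dz":0.0004,"finger_gap":0},{"dz":0.0004,"finger_gap":0},{"dz":0.0004,"finger_gap":0},{"dz":0.0004,"finger_gap":0},{"dz":0.0004,"finger_gap":0},{"dz":0.0004,"finger_gap":0},{"dz":0.0004,"finger_gap":0},{"dz":0.0004,"finger_gap":0}]'

```text
clock: 24.37
eef_pos: [0.5822, -0.0044, 0.1071]
orientation: [-3.108, -0.45, -0.001]
contact_force: [-7.4, 0.9, 14.7]
finger_gap: -0.001
finger_force: 7.6
```

shift_gripper --offsets '[{"finger_gap":0},{"finger_gap":0},{"finger_gap":0},{"finger_gap":0},{"finger_gap":0},{"finger_gap":0}]'

```text
clock: 24.87
eef_pos: [0.5822, -0.0044, 0.1071]
orientation: [-3.108, -0.45, -0.001]
contact_force: [-6.9, 1.5, 15.9]
finger_gap: -0.006
finger_force: 7.6
```

shift_gripper --offsets '[{"dz":-0.0027,"finger_gap":0},{"dz":-0.0133,"finger_gap":0},{"dz":-0.0533,"finger_gap":0},{"dz":-0.1067,"finger_gap":0},{"dz":-0.16,"finger_gap":0},{"dz":-0.1867,"finger_gap":0},{"dz":-0.1867,"finger_gap":0}]'

```text
clock: 25.45
eef_pos: [0.5844, -0.0051, 0.2516]
orientation: [3.109, 0.45, 0.014]
contact_force: [0.9, 0.0, -0.1]
finger_gap: -0.001
finger_force: 0.0
```

shift_gripper --offsets '[{"dx":0.0667,"dy":-0.1333,"finger_gap":0},{"dx":0.0667,"dy":-0.2667,"finger_gap":0},{"dx":0.0667,"dy":-0.2667,"finger_gap":0},{"dx":0.0667,"dy":-0.2667,"finger_gap":0},{"dx":0.0667,"dy":-0.2667,"finger_gap":0},{"dx":0.0667,"dy":-0.2667,"finger_gap":0},{"dx":0.0667,"dy":-0.2667,"finger_gap":0},{"dx":0.0667,"dy":-0.2667,"finger_gap":0}]'

```text
clock: 26.12
eef_pos: [0.573, 0.2013, 0.2451]
orientation: [3.108, 0.451, -0.001]
contact_force: [-0.4, -0.4, 0.4]
finger_gap: -0.001
finger_force: 0.0
```

```bash
python3 - <<'E'
from meas import *
p,d=bot.camera('top');cv2.imwrite('pics/t6.png',p[:,:,::-1]);W=cloud('top',d);z=W[...,2];g=p.astype(int);c=(g.min(2)>150)&(g.max(2)-g.min(2)<40)
b=box((285,175,360,280))
print('short',rect('top',c&b&(z>.088)&(z<.125),.102),'both',rect('top',c&b&(z>.05)&(z<.125),.066))
print(bot.get_state()['clock'],bot.get_state()['joint_vel'].round(3))
E
```

```text
short [583.3  -5.1  56.  109.5  16.6] both [594.1  -2.3  58.  125.3  16.6]
26.1667 [ 0.016 -0.007  0.012  0.003 -0.004 -0.    -0.001]
```

View pics/t6.png

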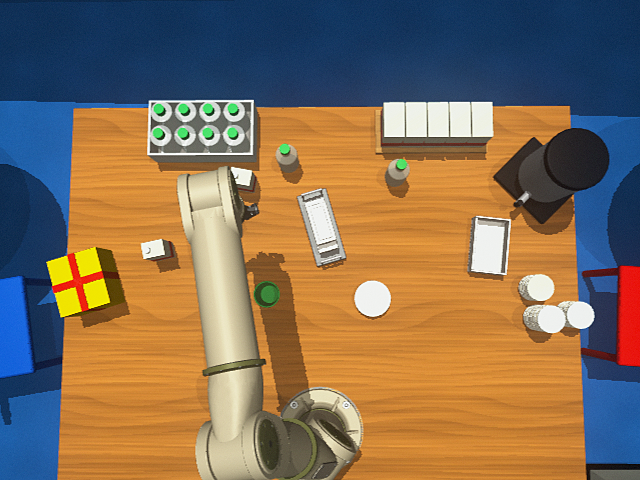

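The tower stands on the carrier at (321,227), with the short box centred at (583,-5) mm and 16.6°. Everything else is where it was and the arm is clear, so I'm handing it in.

```bash
python3 -c "
from station import bot
print(bot.job_done())"
```

```text
the job is handed in; nothing more can be done
None
```

The tower is built and handed in at about 26 s: long box on the carrier's pad, then short box on top, each lid pressed at about 15 N for over a second, and nothing else on the table appears to have moved.

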